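# Uncover the staining trough in the fume cupboard

## Task

Raise the front sash of the clear fume cupboard, take the lid off the white trough inside and set it down gently, knob up, on the cork mat, lengthwise along the mat and wholly on it; then bring the sash down again until it is fully shut. Leave the open trough standing where it is inside the cupboard, do not drop the lid, and do not disturb the other vessels on the bench.

Things in the scene. Friction and masses are not known exactly. Their poses are not given: they have to be found in the camera images.
- cupboard: Fixed fume cupboard, clear panels in an aluminium frame, 200 deep (x), 400 wide (y), roof 320 high, dark floor panel 6 thick. Origin: centre of its underside; x from front to back, z up. Its front, towards the robot, is the sash: a clear pane at x = -102 mm, between two 610 high uprights that leave a doorway 364 wide (y). Back, sides and roof are closed.
- sash (a joint): Height of the sash above its shut position, in m: 0 fully shut, 0.285 at the upper stop. It slides straight up and down and stays where it is left; about 9 N lifts it, about 2 N pushes it down. Raised by q, its lower edge is q + 7 mm above the bench. Starts shut or up to 40 mm open.
- sash_handle (a point): Centre of the sash's handle: an upright dark steel bar, 18 by 18 mm, 70 tall, 135 mm to the left (+y) of the sash's middle, 50 mm out from the pane towards the robot (gap behind it 35 mm), on two short arms at its upper and lower ends. 54 mm above the bench when shut; rises with the sash. Axes as the cupboard's.
- trough: Loose white porcelain staining trough, 72 mm (x) by 150 (y, about along the sash), 38 high, wall 5, standing on the cupboard's floor panel with its centre 52 to 60 mm behind the pane, 15 to 65 mm right (-y) of the doorway's middle. Origin: centre of its underside.
- lid: Loose white porcelain lid on the trough, 80 mm (x) by 158 (y). Origin: centre of its underside; z up through the knob. A plug 5 deep, 54 by 132, sits in the trough's mouth (4 mm play all round). Heights above the origin: plate 5 to 12 mm, stem (16 across) 12 to 26, knob (28 across) 28 to 46, top 50. On the trough its origin is 33 mm above the trough's origin. 0.13 to 0.25 kg.
- lid_knob (a point): Centre of the lid's knob (28 mm across, in the middle of the lid), 37 mm above the lid's origin; about 76 mm above the bench while the lid is on the trough.
- mat: Fixed cork mat on the bench, 160 (x) by 220 (y) by 4 mm, to the left or the right in front of the cupboard. Origin: centre of its underside, axes along its edges.
- kidney_dish: Loose white enamel kidney-shaped dish, about 95 by 175 mm, 38 high, on the side of the bench across from the mat. Origin about its middle, at the underside. Leave it alone.
- jug: Loose white porcelain jug with a handle at its +y side, 90 mm diameter, 125 high, beside the cupboard. Origin: centre of its underside. Leave it alone.
- pan: Loose aluminium pan with two black side grips, 150 mm diameter, 75 high, beside the cupboard. Origin: centre of its underside. Leave it alone.
Things that resemble listed ones, but are neither listed nor needed, are in the scene too. What is shaped like the lid but orange or red is not meant.

How it is judged:
By the outcome, as a careful person would: the job done as asked, in the order asked, and still so for the second after the job is handed in, with the robot touching nothing.
It also fails if it takes over 69 s, if anything falls off the work surface, if the arm or the gripper's body presses on something with over 40 N, if the wrist force passes 120 N, or if a joint passes its speed limit or range.

## Robot

A 7-joint arm with a two-finger parallel gripper is mounted at the origin on the work surface. World frame = base frame: x ahead of the robot, y to its left, z up, the work surface at z = 0. Lengths are in m, angles in rad, forces in N, time in s.
With the tool pointing down it reaches from about 0.425 to 0.925 m from the base axis. Payload 6.8 kg.
Tool frame: the origin (TCP) lies on the front face of the gripper's body, between the roots of the fingers; the fingertips stand 73 mm ahead of it and the grasp point (between the pads) lies 54 mm ahead of it (env.nose_length is the distance from the TCP to the fingertips, in m); z points along the fingers, y is the line along which they close (so a half turn about z gives the same grasp; the last joint's range is limited). The gripper opens to 85 mm and grips with 20 to 120 N. Pads are 22 mm wide; open, the fingers measure 114 mm over their backs; the gripper's body (76 mm by 85 mm) begins 54 mm behind the grasp point. The pads swing forward as they close: fully open they stand 13 mm farther back than shut.
Start: joints at [1.215, 0.477, 0.022, 1.555, -0.011, 1.109, -0.083], TCP at [0.166, -0.654, 0.304] pointing down, gripper open.
Joint ranges: [-2.96, 2.96], [-0.34, 2.1], [-1.41, 1.46], [0.24, 2.44], [-1.37, 4.51], [0.17, 1.92], [-2.96, 2.96]. Speed limits (rad/s): [2.39, 2.39, 3.14, 3.14, 3.14, 3.14, 3.14].

## Interface

Orientations are given as a unit quaternion [w, x, y, z].
In Python, from cell import env, kin, camera, calibration, job gives the robot as it stands. The module is installed in compiled form; this text tells all that it offers. Calls block until the motion is done:
- env.reach(position, orientation): joint-space move of the TCP to a pose.
- env.movel(position, velocity=0.15, rot=None, stop_force=None): straight line of the TCP; rot=None keeps the orientation; velocity is the mean speed in m/s. With stop_force (N) it stops when the force on the tool has changed by that much, and returns True; else False.
- env.goto_joints(angles): joint-space move.
- env.grip(opening, f_grip=None): finger opening in m; f_grip is the grip in N (None keeps the last); returns when the fingers have stopped.
- env.dwell(seconds).
- kin.inverse_kinematics(position, orientation): joint angles nearest the present ones, or None.
- env.get_state(): the state.
- camera(name): name is "side" or "top"; returns (picture, depth): 420x560x3 uint8, blue, green, red; 420x560 float32, m along the optical axis (not along the pixel's ray), 0 where there is no reading.
- calibration(name): a dict with "fx", "fy", "cx", "cy" (pixels), "k1" (the pictures are not rectified: a ray, as slopes to the right and down, at radius r is drawn at 1 + k1 r^2 times it, then the intrinsics apply), "rvec" (rotation vector, rad) and "tvec" (3), from world to camera coordinates, as OpenCV has them. Camera axes: x right, y down, z forward; pixel columns grow to the right and rows downward; lengths in m; the calibration is good to about 2 mm. A picture is of the moment at which its call begins. calibration takes no time and is no camera call.
A pose or a line that the arm cannot do raises env.PlanningError and nothing moves.
- job.job_done(): hands the job in; it is judged then, once.
The state is a dict: "time": time; "qpos": joint angles; "joint_velocities": joint speeds; "joint_torque": joint torques, N m; "tcp_pos": TCP position; "orientation": TCP orientation; "force": force on the tool from outside, world axes, zero at the start; "torque": the same for the moment, N m; "opening": finger opening in m; "gripper_force": force on a finger pad.
Only numpy, scipy, OpenCV 4.12 (cv2) and the standard library are available. Lean on these libraries where they do the work, as an engineer would, in place of code of your own. Each camera call takes 0.05 s, during which the arm holds its last target. There are 200 camera calls.

## Working session

There is one attempt and no reset: what is moved stays moved. The work goes in short steps, each a Python script; the robot and the scene stay as the last script left them, time stands still between calls to the robot, and variables do not carry over. Pictures are saved under pics/ and viewed, at most 10 in all, crops included, and the job is handed in when it is done.

```bash
mkdir -p pics; cat > h.py <<'E'
import numpy as np, cv2
from cell import env, kin, camera, calibration, job
def cal(n):
    c=calibration(n);R=cv2.Rodrigues(np.array(c['rvec'],float))[0];return c,R,np.array(c['tvec'],float).ravel()
def ray(n,u,v):
    c,R,t=cal(n);x=(u-c['cx'])/c['fx'];y=(v-c['cy'])/c['fy'];a,b=x,y
    for _ in range(20):
        s=1+c['k1']*(a*a+b*b);a,b=x/s,y/s
    return -R.T@t, R.T@np.array([a,b,1.]),
def at_depth(n,u,v,d):
    o,r=ray(n,u,v);return o+r*d
def at_z(n,u,v,z):
    o,r=ray(n,u,v);return o+r*(z-o[2])/r[2]
def at_x(n,u,v,x):
    o,r=ray(n,u,v);return o+r*(x-o[0])/r[0]
def proj(n,p):
    c,R,t=cal(n);q=R@np.array(p)+t;a,b=q[:2]/q[2];s=1+c['k1']*(a*a+b*b)
    return np.array([c['fx']*a*s+c['cx'],c['fy']*b*s+c['cy']])
E
python3 - <<'E'
from h import *
for n in('side','top'):
    im,d=camera(n);cv2.imwrite(f'pics/{n}0.png',cv2.resize(im,(800,600)));cv2.imwrite(f'{n}0_raw.png',im);np.save(f'{n}0.npy',d)
    c,R,t=cal(n);print(n,c['fx'],(-R.T@t).round(3),R[2].round(3))
s=env.get_state();print(s['time'],s['orientation'],s['tcp_pos'])
E
```

```text
side 468.4822799136348 [-0.183  0.999  1.042] [ 0.46  -0.646 -0.609]
top 447.3989593948101 [ 0.443 -0.067  1.373] [ 0.073  0.019 -0.997]
0.1 [-7.89076374e-04  9.92335381e-01  1.23571191e-01 -1.74057293e-04] [ 0.16543728 -0.65398797  0.30304648]
```

View pics/side0.png

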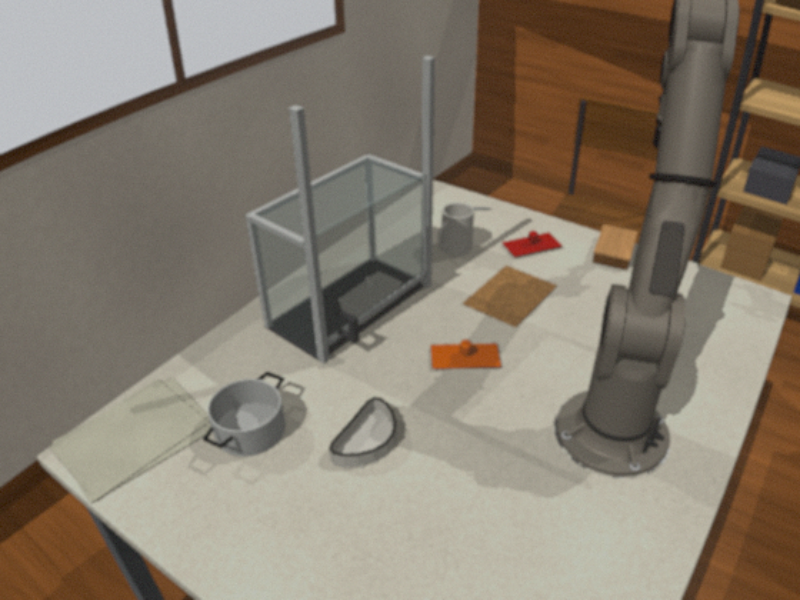

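View pics/top0.png

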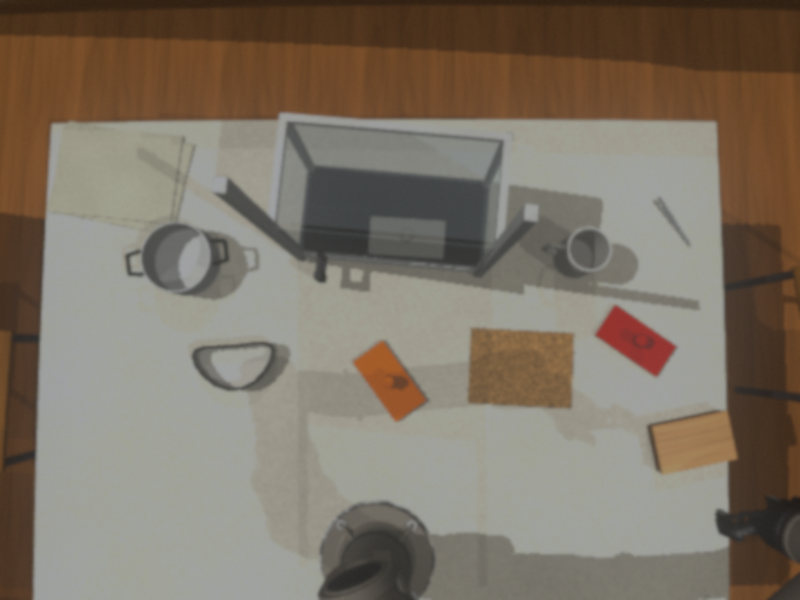

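The side view shows the cupboard at left centre with the handle at about (350,328). The top view (800x600) shows the cupboard at (283–510,115–270), the handle at (320,266) and the mat at (470–574,328–408). Three things are lid-shaped: orange at (390,382), red at (636,341), and a pale one on the trough inside the cupboard at (407,237). The last one fits, being neither orange nor red and inside the cupboard. I'll confirm it in a crop.

```bash
python3 - <<'E'
from h import *
im=cv2.imread('top0_raw.png');c=im[120:210,190:380];c=cv2.resize(c,None,fx=4.2,fy=4.2,interpolation=cv2.INTER_CUBIC)
cv2.imwrite('pics/topcrop.png',np.clip(c.astype(float)*1.6,0,255).astype('uint8'))
d=np.load('top0.npy')
s=560/800
for nm,(u,v) in dict(mTL=(470,328),mTR=(574,333),mBR=(572,408),mBL=(468,402)).items(): print(nm,at_z('top',u*s,v*s,.004).round(4))
for nm,(u,v),z in [('handle',(320,256),.089),('knob',(407,237),.09),('postL',(221,185),.61),('postR',(531,213),.61)]:
    print(nm,at_z('top',u*s,v*s,z).round(4),at_depth('top',u*s,v*s,d[int(v*s),int(u*s)]).round(3))
E
```

```text
mTL [ 0.4852 -0.1984  0.004 ]
mTR [ 0.4751 -0.4209  0.004 ]
mBR [ 0.3159 -0.4146  0.004 ]
mBL [ 0.3281 -0.1937  0.004 ]
handle [0.6277 0.1131 0.089 ] [0.623 0.109 0.119]
knob [ 0.6665 -0.0634  0.09  ] [ 0.667 -0.063  0.085]
postL [0.6404 0.1633 0.61  ] [0.641 0.164 0.609]
postR [ 0.6054 -0.2148  0.61  ] [ 0.606 -0.215  0.608]
```

View pics/topcrop.png

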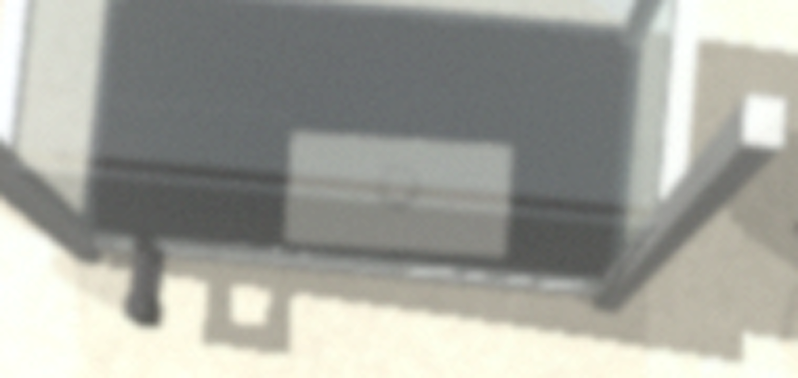

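The crop confirms it: a pale lid with its round knob at crop (398,188) sits behind the pane on the dark floor. The handle bar is at crop (145,300). Next I'll get poses and check reachability.

```bash
cat >> h.py <<'E'
from scipy.spatial.transform import Rotation as Ro
TH=-.0923; XC=np.array([np.cos(TH),np.sin(TH),0]); YC=np.array([-np.sin(TH),np.cos(TH),0])
def quat(p,a,flip=False):
    p,a=np.radians(p),np.radians(a)
    z=np.array([np.sin(p)*np.cos(a),np.sin(p)*np.sin(a),-np.cos(p)]);y=np.array([np.sin(a),-np.cos(a),0])
    if flip:y=-y
    q=Ro.from_matrix(np.c_[np.cross(y,z),y,z]).as_quat();return np.r_[q[3],q[:3]],z
def tcp(g,p,a,flip=False,off=.054):
    q,z=quat(p,a,flip);return np.array(g)-off*z,q
E
python3 - <<'E'
from h import *
f=lambda u,v:(190+u/4.2,120+v/4.2)
for nm,uv in dict(TL=(290,131),TR=(513,146),BR=(507,258),BL=(285,240)).items(): print(nm,at_z('top',*f(*uv),.051).round(4))
print('knob',at_z('top',*f(398,188),.08).round(4))
mid=np.array([.6229,-.0258,0])
for q in (0,.02,.04):
    h=mid-.055*XC+.135*YC
    for z in(.019,.089): 
        P=h+[0,0,z+q];u=proj('top',P);print(q,z,P.round(3),'crop',((u-[190,120])*4.2).round(),'side800',(proj('side',P)/.7).round())
d=np.load('top0.npy');im=cv2.imread('top0_raw.png')
for v in range(178,198,2): print(v,[tuple(at_depth('top',u,v,d[v,u]).round(3)) for u in(223,225)])
s=cv2.imread('side0_raw.png')[195:265,200:300];cv2.imwrite('pics/sidecrop.png',np.clip(cv2.resize(s,None,fx=7,fy=7,interpolation=2)*1.5,0,255).astype('uint8'))
for nm,g in dict(h0=[.585,.113,.07],h1=[.585,.113,.35],lid=[.675,-.063,.076],lidup=[.675,-.063,.13],mat=[.401,-.307,.043],matup=[.401,-.307,.15]).items():
    print(nm,[(p,a,fl) for p in(0,30,45,55,65) for a in(-60,-40,-20,-5,10,30) for fl in(0,1) if kin.inverse_kinematics(*tcp(g,p,a,fl)) is not None])
E
```

```text
TL [0.7179 0.0143 0.051 ]
TR [ 0.7071 -0.1447  0.051 ]
BR [ 0.6268 -0.1402  0.051 ]
BL [0.6394 0.0172 0.051 ]
knob [ 0.6717 -0.063   0.08  ]
0 0.019 [0.581 0.114 0.019] crop [154. 327.] side800 [357. 350.]
0 0.089 [0.581 0.114 0.089] crop [141. 316.] side800 [355. 327.]
0.02 0.019 [0.581 0.114 0.039] crop [151. 324.] side800 [356. 344.]
0.02 0.089 [0.581 0.114 0.109] crop [137. 313.] side800 [355. 320.]
0.04 0.019 [0.581 0.114 0.059] crop [147. 321.] side800 [356. 337.]
0.04 0.089 [0.581 0.114 0.129] crop [133. 310.] side800 [354. 313.]
178 [(np.float64(0.626), np.float64(0.111), np.float64(0.121)), (np.float64(0.627), np.float64(0.106), np.float64(0.12))]
180 [(np.float64(0.622), np.float64(0.112), np.float64(0.115)), (np.float64(0.622), np.float64(0.107), np.float64(0.115))]
182 [(np.float64(0.616), np.float64(0.112), np.float64(0.115)), (np.float64(0.615), np.float64(0.106), np.float64(0.119))]
184 [(np.float64(0.609), np.float64(0.111), np.float64(0.122)), (np.float64(0.611), np.float64(0.107), np.float64(0.11))]
186 [(np.float64(0.604), np.float64(0.112), np.float64(0.115)), (np
[... 3943 characters left out ...]
, 1), (30, -5, 0), (30, -5, 1), (30, 10, 0), (30, 10, 1), (30, 30, 0), (30, 30, 1), (45, 10, 0), (45, 10, 1), (45, 30, 0), (45, 30, 1), (55, 10, 0), (55, 10, 1), (55, 30, 0), (55, 30, 1), (65, 10, 0), (65, 10, 1), (65, 30, 0), (65, 30, 1)]
matup [(0, -60, 0), (0, -60, 1), (0, -40, 0), (0, -40, 1), (0, -20, 0), (0, -20, 1), (0, -5, 0), (0, -5, 1), (0, 10, 0), (0, 10, 1), (0, 30, 0), (0, 30, 1), (30, -60, 0), (30, -60, 1), (30, -40, 1), (30, -20, 0), (30, -20, 1), (30, -5, 0), (30, -5, 1), (30, 10, 0), (30, 10, 1), (30, 30, 0), (30, 30, 1), (45, 10, 0), (45, 10, 1), (45, 30, 0), (45, 30, 1), (55, 10, 0), (55, 10, 1), (55, 30, 0), (55, 30, 1), (65, 10, 0), (65, 10, 1), (65, 30, 0), (65, 30, 1)]
```

View pics/sidecrop.png

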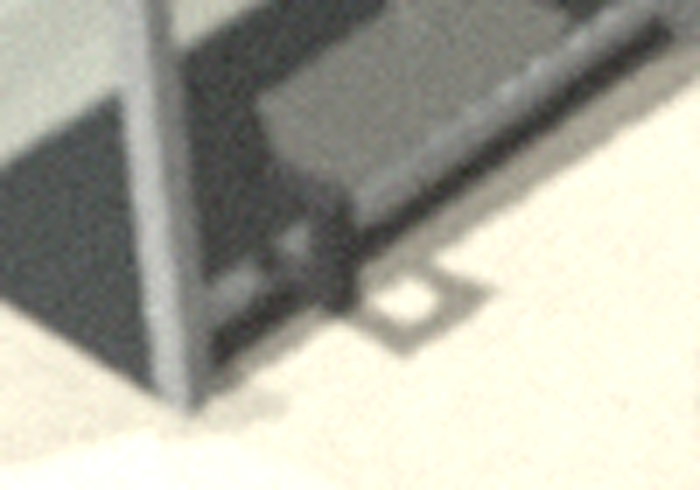

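The side crop shows the handle bar from (335,190) to (340,310). That matches the prediction for a sash about 27 mm open, as does the handle-top depth of z≈0.116. The lid measures 159×80 mm with its yaw at about -0.074, which agrees with the sizes given. Now I'll grasp the handle and lift.

```bash
cat >> h.py <<'E'
def st(m=''):
    s=env.get_state();print(m,round(s['time'],2),'tcp',np.round(s['tcp_pos'],4),'F',np.round(s['force'],1),'op',round(s['opening'],4),'gf',np.round(s['gripper_force'],1));return s
E
python3 - <<'E'
from h import *
H=np.array([.581,.112,.081]);p,a=42,-5.3
q0=np.array(env.get_state()['qpos'])
best=None
for fl in(0,1):
    P,q=tcp(H,p,a,fl);_,z=quat(p,a);j=kin.inverse_kinematics(P-.1*z,q)
    if j is not None:
        print(fl,np.round(j,2)); c=np.abs(np.array(j)-q0).max()
        if best is None or c<best[0]: best=(c,fl)
fl=best[1];P,q=tcp(H,p,a,fl)
env.grip(.055,60)
env.reach(P-.1*z,q);st('pre')
print(env.movel(P,.12,stop_force=15));st('at')
im,_=camera('side');cv2.imwrite('pics/s1.png',cv2.resize(im[120:330,130:410],(800,600)))
E
```

```text
1 [ 0.05  0.32 -0.72  2.42  1.81  0.66 -0.76]
pre 3.5 tcp [0.4788 0.1209 0.1955] F [-0.1 -0.1 -0.8] op 0.055 gf 0.0
False
at 4.48 tcp [0.5448 0.1155 0.1215] F [-0.6 -0.1 -0.4] op 0.055 gf 0.0
```

View pics/s1.png

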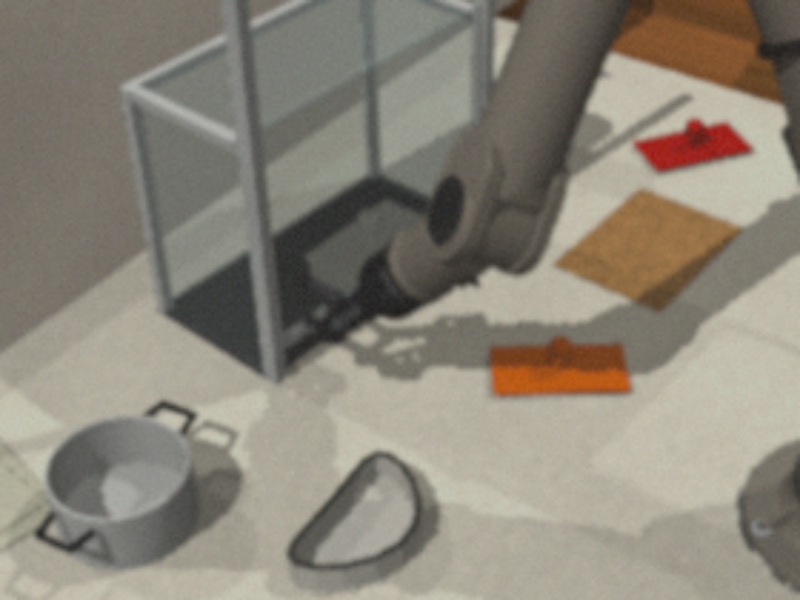

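The fingers straddle the handle at (330,318) with no contact force. I'll grip and lift.

```bash
python3 - <<'E'
from h import *
env.grip(.0,70);s=st('grip')
P=np.array(s['tcp_pos'])
print(env.movel(P+[0,0,.03],.08,stop_force=35));st('up1')
print(env.movel(P+[0,0,.25],.15,stop_force=35));st('up')
im,_=camera('side');cv2.imwrite('pics/s2.png',cv2.resize(im[60:330,130:490],(800,600)))
E
```

```text
grip 4.96 tcp [0.545  0.1185 0.1218] F [-0.4  5.4 -0.1] op 0.0167 gf 69.0
False
up1 5.49 tcp [0.5449 0.119  0.1522] F [-0.5  0.7  1.2] op 0.0165 gf 70.5
False
up 7.11 tcp [0.545  0.1189 0.3714] F [ 5.2  2.3 -4.3] op 0.0167 gf 69.8
```

View pics/s2.png

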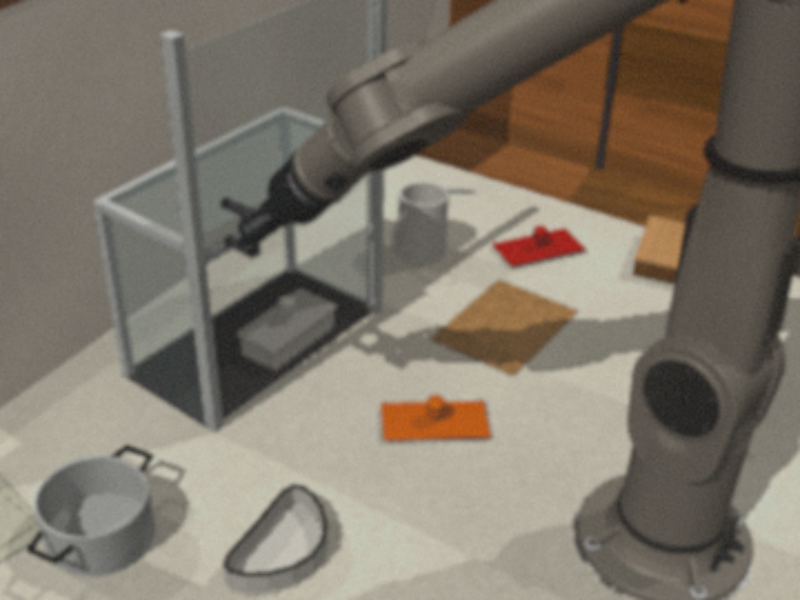

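The sash is up: the handle is at (240,230), and the trough with its lid is visible at (288,325) with the knob at (292,299). I'll release, back off and approach the knob.

```bash
python3 - <<'E'
from h import *
env.grip(.06)
_,z=quat(42,-5.3)
env.movel(np.array(env.get_state()['tcp_pos'])-.09*z,.2);s=st('off')
im,d=camera('side');cv2.imwrite('s3raw.png',im)
u,v=130+292*.45,60+299*.45
print('knob side',at_z('side',u,v,.08).round(4),at_depth('side',u,v,d[int(v),int(u)]).round(4))
cv2.imwrite('pics/s3.png',cv2.resize(im[150:255,200:340],(800,600),interpolation=2))
q0=np.array(s['qpos']);print(q0.round(2))
L=[.672,-.063,.079];M=[.401,-.307,.045]
for p in(45,50,55):
  for a in(5,10,15,20,30):
    for fl in(0,1):
      js=[]
      zz=quat(p,a)[1]
      for g,da in((np.array(L)-.12*zz,0),(L,0),(M,1.4)):
        j=kin.inverse_kinematics(*tcp(g,p,a+da,fl)); js.append(None if j is None else np.round(j,2))
      if all(j is not None for j in js): print(p,a,fl,*[j.tolist() for j in js])
E
```

```text
off 8.24 tcp [0.485  0.1236 0.4385] F [-0.6 -0.9 -1.2] op 0.0599 gf 0.0
knob side [ 0.6692 -0.0719  0.08  ] [ 0.6631 -0.0642  0.0869]
[ 0.17 -0.15 -0.66  2.13  0.56  0.58  0.57]
45 5 0 [0.9, 0.47, -0.96, 2.32, 2.46, 0.34, 2.55] [0.68, 0.72, -0.78, 2.17, 2.56, 0.47, 2.54] [1.85, 1.01, -1.16, 2.34, 2.16, 0.19, -2.48]
45 5 1 [1.05, 0.58, -1.16, 2.31, 2.23, 0.43, -0.29] [0.95, 0.98, -1.19, 2.16, 2.24, 0.69, -0.05] [1.85, 1.01, -1.16, 2.34, 2.16, 0.19, 0.66]
45 10 0 [1.24, 0.81, -1.41, 2.29, 1.99, 0.53, -2.95] [0.71, 0.72, -0.78, 2.16, 2.67, 0.39, 2.53] [0.05, 1.33, 1.25, 2.4, 4.26, 1.87, 1.07]
45 10 1 [1.11, 0.59, -1.16, 2.29, 2.27, 0.32, -0.21] [0.98, 0.98, -1.18, 2.14, 2.23, 0.6, 0.05] [0.05, 1.33, 1.25, 2.4, 4.26, 1.87, -2.07]
45 15 0 [0.88, 0.44, -0.79, 2.27, 3.45, 0.17, 1.77] [1.05, 1.05, -1.25, 2.12, 2.14, 0.57, -2.87] [1.92, 1.11, -1.25, 2.26, 1.19, 0.27, -1.34]
45 15 1 [1.15, 0.61, -1.15, 2.26, 2.26, 0.22, -0.08] [1.01, 0.99, -1.18, 2.13, 2.2, 0.5, 0.17] [1.92, 1.11, -1.25, 2.26, 1.19, 0.27, 1.8]
45 20 0 [0.78, 0.42, -0.6, 2.25, 4.22, 0.23, 1.07] [1.09, 1.09, -1.28, 2.1, 2.04, 0.
[... 1998 characters left out ...]

55 15 1 [1.24, 0.78, -1.18, 2.36, 2.89, 0.43, -0.53] [1.07, 1.1, -1.19, 2.19, 2.65, 0.58, -0.12] [0.23, 1.23, 1.04, 2.36, 4.31, 1.89, -1.84]
55 20 0 [1.29, 0.81, -1.18, 2.32, 3.01, 0.29, 2.61] [0.98, 0.94, -0.99, 2.17, 3.03, 0.41, 2.59] [1.83, 1.01, -0.97, 2.22, -0.86, 0.25, 0.82]
55 20 1 [1.29, 0.81, -1.18, 2.32, 3.01, 0.29, -0.53] [1.11, 1.1, -1.19, 2.16, 2.65, 0.46, -0.04] [1.99, 1.23, -1.22, 2.21, 0.58, 0.24, 2.6]
55 30 0 [-0.44, 1.08, 1.26, 2.31, 4.22, 1.72, 0.84] [1.04, 0.97, -1.0, 2.1, 3.36, 0.2, 2.43] [1.48, 0.82, -0.53, 2.14, -1.11, 0.66, 1.09]
55 30 1 [-0.44, 1.08, 1.26, 2.31, 4.22, 1.72, -2.3] [1.15, 1.12, -1.18, 2.09, 2.51, 0.22, 0.25] [1.95, 1.23, -1.21, 2.12, 0.32, 0.43, 2.95]
```

View pics/s3.png

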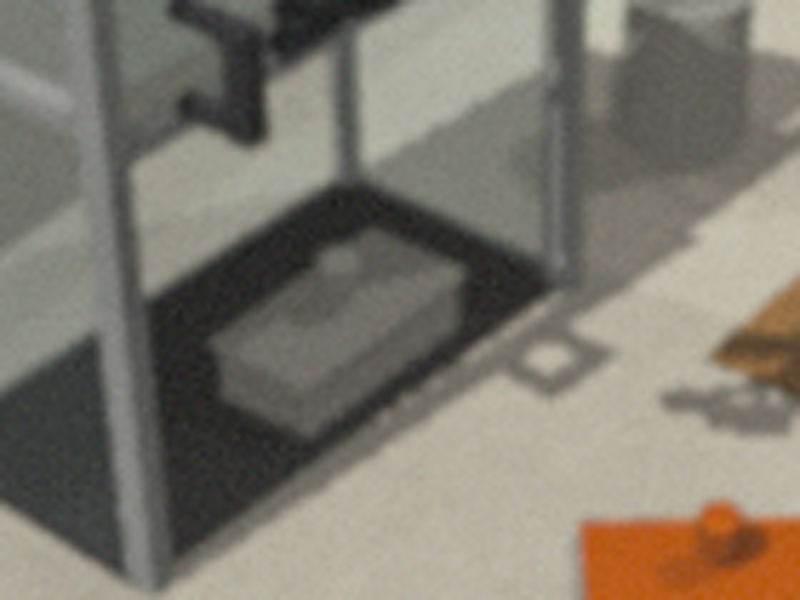

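The crop shows the open doorway with the knob at (342,262). The mat pose is near the inner reach limit, so I'll check a 38–42° tilt for more joint margin.

```bash
python3 - <<'E'
from h import *
print('knob',at_z('side',200+342*.175,150+262*.175,.078).round(4))
lo=np.array([-2.96,-.34,-1.41,.24,-1.37,.17,-2.96]);hi=np.array([2.96,2.1,1.46,2.44,4.51,1.92,2.96])
L=[.672,-.063,.079];M=[.401,-.307,.045]
for p in(36,40,42):
  for a in(-20,-15,-10,-5,0,5,10):
    for fl in(0,1):
      js=[];zz=quat(p,a)[1]
      for g,da in((np.array(L)-.12*zz,0),(L,0),(np.array(M)+[0,0,.1],1.4),(M,1.4)):
        j=kin.inverse_kinematics(*tcp(g,p,a+da,fl))
        if j is None: break
        js.append(np.array(j))
      else:
        m=min(np.minimum(j-lo,hi-j).min() for j in js);sp=np.ptp(js,axis=0).max()
        if sp<2: print(p,a,fl,'margin',m.round(2),'span',sp.round(2),js[0].round(2),js[-1].round(2))
E
```

```text
knob [ 0.6707 -0.0646  0.078 ]
36 -10 1 margin 0.0 span 1.87 [-0.07  0.27 -0.03  2.25  1.49  0.17 -0.14] [ 1.7   0.88 -1.17  2.39  2.15  0.43  0.26]
36 -5 1 margin 0.06 span 1.79 [ 0.46  0.32 -0.58  2.22  1.53  0.25  0.  ] [ 1.72  0.88 -1.17  2.37  2.05  0.36  0.45]
40 0 1 margin 0.04 span 1.82 [ 0.98  0.54 -1.17  2.25  1.83  0.47 -0.05] [ 1.78  0.93 -1.16  2.36  2.13  0.28  0.53]
```

```bash
python3 - <<'E'
from h import *
L=np.array([.671,-.064,.079]);p,a=40,0
P,q=tcp(L,p,a,True);z=quat(p,a)[1]
env.reach(P-.16*z,q);st('pre')
print(np.round(env.get_state()['qpos'],2))
print(env.movel(P-.03*z,.15,stop_force=12));st()
print(env.movel(P,.05,stop_force=8));st('at')
im,_=camera('side');cv2.imwrite('pics/s4.png',cv2.resize(im[120:270,180:380],(800,600),interpolation=2))
E
```

```text
pre 9.36 tcp [ 0.5338 -0.0635  0.243 ] F [ 0.1  0.8 -0.7] op 0.06 gf 0.0
[ 1.03  0.39 -1.16  2.29  1.71  0.34  0.01]
False
 10.38 tcp [ 0.6169 -0.0635  0.1442] F [-1.   0.6  1. ] op 0.0597 gf 0.0
False
at 11.12 tcp [ 0.6362 -0.0638  0.1202] F [0.3 0.1 0.4] op 0.0601 gf 0.0
```

View pics/s4.png

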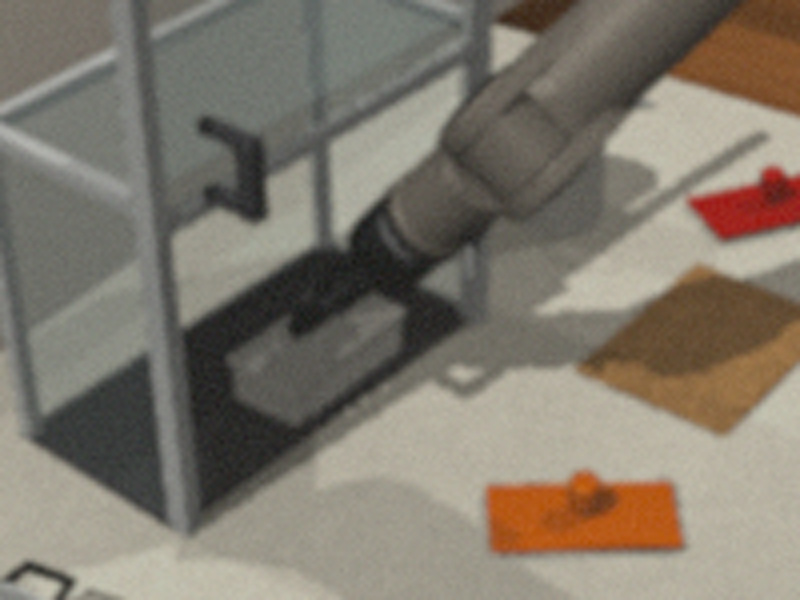

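The fingers surround the knob at (310,310) with no contact force. I'll close, lift and carry the lid out.

```bash
python3 - <<'E'
from h import *
env.grip(0,45);s=st('grip');P=np.array(s['tcp_pos'])
print(env.movel(P+[0,0,.028],.05));st('lift')
T=P+[0,0,.028]-.17*XC
env.movel(T,.15);st('out')
env.movel(T+[0,0,.05],.15);st('up')
im,_=camera('side');cv2.imwrite('pics/s5.png',cv2.resize(im[120:330,150:430],(800,600),interpolation=2))
camera_top,_=camera('top');cv2.imwrite('t5raw.png',camera_top)
P2,q2=tcp([.401,-.307,.125],40,1.4,True)
for k in(0,.5,1):
  j=kin.inverse_kinematics(P2-[0,0,.08*k],q2);print(k,None if j is None else np.round(j,2))
print(np.round(env.get_state()['qpos'],2))
E
```

```text
grip 11.57 tcp [ 0.6364 -0.0636  0.1209] F [-2.8  0.5  4.3] op 0.0262 gf 44.5
False
lift 12.29 tcp [ 0.6362 -0.0637  0.1488] F [ 0.   0.4 -2.1] op 0.0256 gf 44.3Traceback (most recent call last):
  File "<stdin>", line 5, in <module>
cell.PlanningError: the arm cannot follow that straight line within its joint ranges
```

The lid is held and lifted (weight about 2 N). The straight exit was too long, so I'll try shorter ones.

```bash
python3 - <<'E'
from h import *
P=np.array(env.get_state()['tcp_pos'])
for dx in(.15,.135,.12,.105):
  ok=False
  for up in (0,.03,.06):
    try: env.movel(P-dx*XC+[0,0,up*0],.15) ; ok=True;break
    except env.PlanningError: print('no',dx); break
  if ok: break
s=st('out');print(np.round(s['qpos'],2))
im,_=camera('side');cv2.imwrite('pics/s5.png',cv2.resize(im[120:330,150:430],(800,600),interpolation=2))
for z in(.165,.125,.085,.045):
  for p in (35,40):
    j=kin.inverse_kinematics(*tcp([.401,-.307,z],p,1.4,True));print(z,p,None if j is None else np.round(j,2))
E
```

```text
no 0.15
out 13.34 tcp [ 0.5029 -0.0515  0.1492] F [-0.1  0.5 -3. ] op 0.0262 gf 44.3
[ 0.98  0.69 -1.21  2.41  2.14  0.67 -0.32]
0.165 35 [ 1.77  0.46 -1.15  2.29 -0.01  0.2   2.37]
0.165 40 [ 1.96  0.67 -1.38  2.32  0.89  0.21  1.57]
0.125 35 [ 1.87  0.76 -1.36  2.31  1.21  0.34  1.26]
0.125 40 [ 1.9   0.78 -1.33  2.34  1.41  0.23  1.11]
0.085 35 [ 1.73  0.72 -1.15  2.33  1.5   0.19  0.99]
0.085 40 [ 1.35  0.51 -0.61  2.38  4.23  0.28 -1.8 ]
0.045 35 [ 1.73  0.88 -1.16  2.33  1.83  0.3   0.75]
0.045 40 [ 1.67  0.81 -1.01  2.36  2.68  0.18 -0.08]
```

View pics/s5.png

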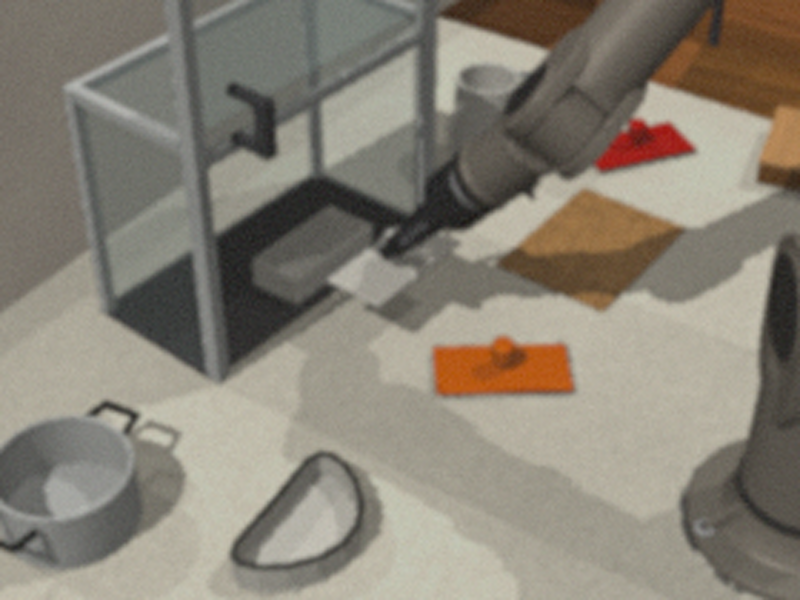

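The lid is outside, level, at (372,275), and the trough is still in place at (315,250). Now I'll carry it to the mat. I'll aim 2 cm farther out than the mat's centre for reach margin, which still leaves about 2 cm of slack on each side.

```bash
cat > mv.py <<'E'
from h import *
G=np.array([.419,-.315,.115])
P2,q2=tcp(G,40,1.4,True)
def tryl(*a,**k):
    try: r=env.movel(*a,**k);return True
    except env.PlanningError as e: print('no',e);return False
P=np.array(env.get_state()['tcp_pos'])
tryl(P+[0,0,.03],.15)
if not tryl(P2,.18,rot=q2):
    mid=(np.array(env.get_state()['tcp_pos'])+P2)/2;
    env.reach(P2,q2)
s=st('hover');print(np.round(s['qpos'],2),np.round(s['orientation'],3),q2.round(3))
for z in(.08,.06,.045):
    j=kin.inverse_kinematics(P2+[0,0,z-.115],q2);print(z,None if j is None else np.round(j,2))
for n in('side','top'):
    im,_=camera(n);cv2.imwrite(f'{n}6.png',im)
a=cv2.resize(cv2.imread('side6.png')[120:345,240:540],(400,300));b=cv2.resize(cv2.imread('top6.png')[150:375,240:540],(400,300))
cv2.imwrite('pics/s6.png',cv2.resize(np.hstack([a,b]),(800,300)))
E
python3 mv.py
```

```text
hover 17.12 tcp [ 0.3843 -0.3157  0.1564] F [ 0.6 -0.1 -1.4] op 0.0265 gf 44.4
[ 1.8   0.75 -1.23  2.31  1.49  0.17  1.02] [ 0.342 -0.012  0.94   0.004] [ 0.342 -0.011  0.94   0.004]
0.08 [ 1.76  0.82 -1.17  2.32  1.91  0.2   0.66]
0.06 [ 1.72  0.85 -1.11  2.32  2.15  0.2   0.44]
0.045 [ 1.7   0.88 -1.08  2.32  2.27  0.22  0.35]
```

View pics/s6.png

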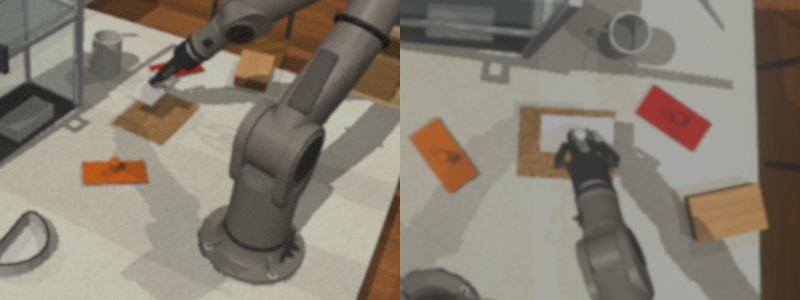

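The lid hovers level over the mat with its edges parallel to the mat's (right half, (577,132)). Lowering gently.

```bash
python3 - <<'E'
from h import *
P=np.array(env.get_state()['tcp_pos']);x=P.copy()
x[2]=.093;env.movel(x,.08);st('near')
x[2]=.081;print(env.movel(x,.015,stop_force=2.5));st('touch')
im,d=camera('top');cv2.imwrite('t7.png',im)
im,d=camera('side')
cv2.imwrite('pics/s7.png',cv2.resize(im[150:255,300:440],(800,600),interpolation=2))
E
```

```text
near 18.17 tcp [ 0.3846 -0.3158  0.0935] F [-0.6  0.4 -1.6] op 0.0262 gf 44.4
True
touch 18.71 tcp [ 0.3843 -0.3159  0.0859] F [-3.5 -1.5  6.3] op 0.0259 gf 45.2
```

View pics/s7.png

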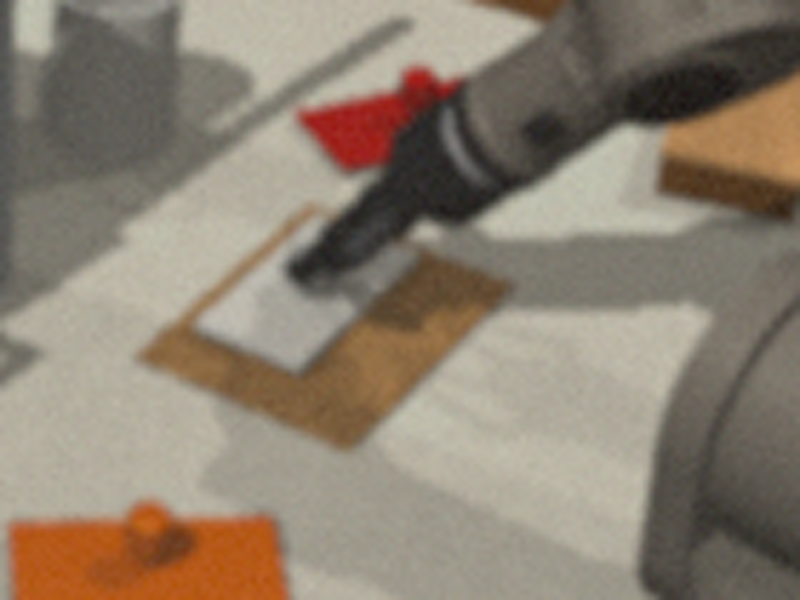

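The lid touched down at exactly the predicted height (TCP z 0.0859), with cork visible on all sides. I've used up my picture allowance, so further checks will be numeric. I'll release, retreat and go to the handle.

```bash
python3 - <<'E'
from h import *
env.grip(.065);s=st('open')
P=np.array(s['tcp_pos']);z=quat(40,1.4)[1]
for k in(.1,.07,.05):
    try: env.movel(P-k*z,.1);break
    except env.PlanningError: print('no',k)
else:
    env.movel(P+[0,0,.08],.1)
st('retreat')
H=np.array([.581,.115,.331]);Ph,q=tcp(H,42,-5.3,True);zh=quat(42,-5.3)[1]
env.reach(Ph-.1*zh,q);s=st('prehandle');print(np.round(s['qpos'],2))
im,d=camera('top')
hsv=cv2.cvtColor(im,cv2.COLOR_BGR2HSV)
x0,x1,y0,y1=325,406,225,290
sub=hsv[y0:y1,x0:x1]
# lid = low saturation, on the mat
m=(sub[...,1]<60).astype('uint8')
n,lab,stt,cen=cv2.connectedComponentsWithStats(m)
for i in range(1,n):
    if stt[i,4]>150: 
        c=max(cv2.findContours((lab==i).astype('uint8'),0,2)[0],key=len);r=cv2.minAreaRect((c+[x0,y0]).astype(np.float32));print(stt[i],r)
        for b in cv2.boxPoints(r): print(at_z('top',*b,.016).round(3))
cv2.imwrite('t8.png',im)
E
```

```text
open 19.27 tcp [ 0.3837 -0.3157  0.0851] F [-0.3 -0.6 -0.4] op 0.0647 gf 0.0
retreat 20.43 tcp [ 0.3195 -0.3173  0.1617] F [ 0.   0.3 -0.1] op 0.0649 gf 0.0
prehandle 22.41 tcp [0.4785 0.123  0.4445] F [-0.  -0.1  0.2] op 0.0649 gf 0.0
[ 0.63 -0.23 -1.01  2.11  0.29  0.52  0.84]
[   0    0   81   65 1501] ((365.0, 257.0), (64.0, 80.0), 90.0)
[ 0.499 -0.185  0.016]
[ 0.499 -0.428  0.016]
[ 0.307 -0.425  0.016]
[ 0.306 -0.185  0.016]
[  16   11   55   30 1477] ((368.3206481933594, 250.44638061523438), (53.80807876586914, 27.744081497192383), 2.602562189102173)
[ 0.384 -0.233  0.016]
[ 0.467 -0.237  0.016]
[ 0.461 -0.399  0.016]
[ 0.377 -0.395  0.016]
```

The lid measures x 0.38–0.465, y −0.235…−0.397. That is wholly on the mat (x 0.32–0.48, y −0.20…−0.42) and aligned within 1°. Now I'll shut the sash.

```bash
python3 - <<'E'
from h import *
H=np.array([.581,.115,.331]);Ph,q=tcp(H,42,-5.3,True)
print(env.movel(Ph,.12,stop_force=15));st('at')
env.grip(0,70);s=st('grip');P=np.array(s['tcp_pos'])
x=P.copy();x[2]=.125;print(env.movel(x,.15,stop_force=30));s=st('down1')
x[2]=.085;
try: print(env.movel(x,.04,stop_force=20))
except env.PlanningError as e: print(e)
s=st('shut?');print(np.round(s['qpos'],2))
E
```

```text
False
at 23.68 tcp [0.545  0.1185 0.3715] F [-0.2  0.4 -0.7] op 0.0651 gf 0.0
grip 24.18 tcp [0.5449 0.1189 0.3714] F [-2.   2.3  2.7] op 0.0168 gf 69.6
False
down1 25.97 tcp [0.5449 0.1189 0.1248] F [ 4.9  2.5 -8.7] op 0.0169 gf 68.4
True
shut? 26.73 tcp [0.5448 0.1191 0.0936] F [-4.  -1.7  9.3] op 0.0164 gf 70.7
[ 0.31  0.8  -0.97  2.31  2.09  1.01 -0.72]
```

The sash hit its stop at the predicted height. I'll release, back away and verify the handle height from depth.

```bash
python3 - <<'E'
from h import *
s=env.get_state();P=np.array(s['tcp_pos'])
env.movel(P-[0,0,.003],.02,stop_force=20);st('press')
env.grip(.06);P=np.array(env.get_state()['tcp_pos']);z=quat(42,-5.3)[1]
env.movel(P-.1*z,.12);st('off')
s=env.get_state()
try: env.movel(np.array(s['tcp_pos'])+[-.02,0,.15],.2)
except env.PlanningError as e: print(e)
env.dwell(.3);st('clear')
d0=np.load('top0.npy');im,d=camera('top')
for v in range(188,200,2): print(v,[at_depth('top',u,v,d[v,u]).round(3).tolist() for u in(223,225,227)])
# change mask versus start for other vessels
i0=cv2.imread('top0_raw.png')
for n,(a,b,c,e) in dict(pan=(85,155,180,208),dish=(132,236,198,276),jug=(380,156,432,192)).items():
    print(n,np.nanmedian(np.abs(d[b:e,a:c]-d0[b:e,a:c])).round(4),(np.abs(d[b:e,a:c]-d0[b:e,a:c])>.02).mean().round(3))
# trough: depth of rim / inside
for u,v in((285,166),(270,166),(300,168),(262,160)): print('trough',at_depth('top',u,v,d[v,u]).round(3))
# side view of handle: dark column bounds
s_,ds=camera('side')
g=cv2.cvtColor(s_,cv2.COLOR_BGR2GRAY);print(g[214:252,248].tolist())
print(proj('side',[.581,.115,.019]).round(1),proj('side',[.581,.115,.089]).round(1))
E
```

```text
press 26.93 tcp [0.5446 0.119  0.0934] F [-4.1 -1.2  9. ] op 0.0165 gf 70.6
off 28.4 tcp [0.4778 0.1255 0.1673] F [-0.2 -0.5  0.1] op 0.06 gf 0.0
clear 29.9 tcp [0.4577 0.1256 0.3168] F [ 0.7  0.2 -0.7] op 0.0598 gf 0.0
188 [[0.602, 0.115, 0.091], [0.602, 0.11, 0.089], [0.609, 0.112, 0.029]]
190 [[0.596, 0.115, 0.091], [0.596, 0.11, 0.09], [0.603, 0.111, 0.033]]
192 [[0.59, 0.115, 0.092], [0.59, 0.11, 0.088], [0.592, 0.105, 0.078]]
194 [[0.585, 0.116, 0.087], [0.585, 0.11, 0.084], [0.587, 0.107, 0.068]]
196 [[0.578, 0.115, 0.091], [0.579, 0.11, 0.088], [0.581, 0.107, 0.068]]
198 [[0.582, 0.128, 0.0], [0.578, 0.117, 0.037], [0.578, 0.11, 0.039]]
pan 0.0028 0.008
dish 0.0042 0.299
jug 0.0027 0.01
trough [ 0.68  -0.063  0.01 ]
trough [ 0.68  -0.017  0.009]
trough [ 0.673 -0.109  0.014]
trough [ 0.641 -0.009  0.317]
[85, 87, 94, 90, 87, 84, 81, 90, 88, 79, 64, 54, 51, 54, 51, 66, 55, 54, 40, 47, 48, 45, 54, 52, 48, 49, 52, 53, 54, 51, 47, 50, 92, 132, 162, 171, 172, 167]
[249.4 245.3] [248.2 228.9]
```

The handle top is at z≈0.089, so the sash is shut. The dish reading may be the arm in the way of the camera, so I'll check it in the side view.

```bash
python3 - <<'E'
from h import *
d0=np.load('top0.npy');im,d=camera('top');a,b,c,e=132,236,198,276
x=(d-d0)[b:e,a:c];m=np.abs(x)>.02;print('top diff',np.median(x[m]).round(3),np.percentile(x[m],[5,95]).round(3))
ys,xs=np.nonzero(m);print(xs.min()+a,xs.max()+a,ys.min()+b,ys.max()+b)
s,ds=camera('side');s0=np.load('side0.npy');y=(ds-s0)[278:326,228:282];print('side',(np.abs(y)>.02).mean().round(3),np.median(np.abs(y)).round(4))
E
```

```text
top diff -0.404 [-0.454 -0.315]
136 197 236 275
side 0.01 0.0028
```

The dish hasn't moved: the top-view difference is the arm about 0.4 m above it, and the side view is unchanged. Handing in.

```bash
python3 -c "
from h import *
print(job.job_done())"
```

```text
the job is handed in; nothing more can be done
None
```

The job is handed in at about 30 s: the lid is knob up, lengthwise and wholly on the cork mat, the sash is fully shut, and the open trough and other vessels are undisturbed, though I viewed 11 pictures against the limit of 10.

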